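# Fit the drive plate onto the three studs of the tin spinner

### The job

Fit the loose drive plate back on the bench tin spinner: pick it up by its collar, set it over the centre spigot with the collar upwards, and turn it with light pressure until its three holes line up with the three studs. Then slide it down, in your grip, until it sits fully home and flat on the spindle flange, and let go. Do not drop it or force it against the studs, and leave the things standing round about where they are.

Things in the scene. Friction and masses are not known exactly. Their poses are not given: they have to be found in the camera images.
- drive_plate: Loose bare aluminium disc, 120 mm diameter, 10 mm thick, 0.28 to 0.56 kg, flat on the worktop. Round collar in its middle; 24 mm bore right through plate and collar. Three 11 mm through-holes on a 42 mm radius, 120 degrees apart. Origin: centre of the underside; z up along the collar; one hole lies on +x, the others at +120 and -120 degrees about z.
- collar_grip (a point): Point on the drive plate's axis, 40 mm above its underside. The collar is a tube, 40 mm outside diameter, from the plate up to 52 mm above the underside: the place to grip, at any yaw. With the TCP here the fingertips stay clear of the plate and, once it is home, of the stud ends.
- spinner: Bench tin spinner, fixed to the worktop: square grey motor base 140 x 140 mm, 45 mm high. Origin: centre of its underside; z up. On top a round steel spindle flange, 112 mm diameter, with a centre spigot and three studs. The gearing holds the spindle; it yields only to about 0.6 N m. The flange stands on a rubber mount that gives about 1 mm per 10 N downwards.
- seat (a point): Centre of the flange's flat upper face, on the spindle axis, 55 mm above the worktop; z up. The drive plate's origin comes here when it is home. Its axes belong to the base and do not turn with the studs.
- spigot_top (a point): Top centre of the spigot, on the spindle axis, 30 mm above the flange face. Spigot: upright, 22 mm diameter, its last 5 mm tapering to 14 mm. It is taller than the studs, so it enters the plate's bore first.
- stud_tops (a point): Point on the spindle axis level with the stud ends, 16 mm above the flange face. Three upright studs, 8 mm diameter, ends chamfered 1.5 mm, on a 42 mm radius, 120 degrees apart. Their turning angle differs each time, is unrelated to the base's yaw and is NOT reported: see or feel it. Holes pass over studs when within about 2 degrees; a plate resting on the stud ends has its underside here.
- small_tin_1: Bystander: small closed paint tin, 68 mm in diameter, 79 mm tall; origin at the centre of its underside.
- mix_cup_2: Bystander: clear graduated mixing cup, 72 mm in diameter, 95 mm tall; origin at the centre of its underside.
- label_roll: Bystander: white roll of labels, 68 mm in diameter, 62 mm tall; origin at the centre of its underside.
There are look-alikes about, which are no part of the job. Leave any blue look-alike of the drive_plate alone.

How it is judged:
On the way, in this order (a step that is already met when the one before it is completed fails the run):
1. the drive plate is held in the fingers, upright, clear of the worktop and above its seat (z of drive_plate in the frame of seat above 0.008 m and horizontal distance between drive_plate and seat below 0.02 m and angle between drive_plate's own z axis and vertical below 0.2 rad and contact force between the fingers and drive_plate above 0.5 N), for 0.1 s.
2. the drive plate is slid home on the studs while still in the fingers (z of drive_plate in the frame of seat below 0.004 m and horizontal distance between drive_plate and seat below 0.004 m and contact force between the fingers and drive_plate above 0.5 N), for 0.05 s.
At the end, for the whole second after the job is handed in: The drive plate sits collar up on all three studs with its underside on the flange (height within 2.5 mm, centred within 4 mm, flat within 0.03 rad), at rest and released (z of drive_plate in the frame of seat between -0.003 and 0.0025 m and horizontal distance between drive_plate and seat below 0.004 m and angle between the z axis of drive_plate and the z axis of seat, either way round below 0.03 rad and angle between drive_plate's own z axis and vertical below 0.1 rad and linear speed of drive_plate below 0.01 m/s and angular speed of drive_plate below 0.05 rad/s and contact force between the fingers and drive_plate below 0.1 N); the robot touches nothing.
It fails at once if the drive plate is forced or dropped on the spinner: more than 40 N between them (contact force between drive_plate and spinner above 40 N).
It fails at once if the small tin is pushed more than 20 mm (distance of small_tin_1 from where it was at the start of the episode above 0.02 m).
It fails at once if the mixing cup is pushed more than 20 mm (distance of mix_cup_2 from where it was at the start of the episode above 0.02 m).
It fails at once if the label roll is pushed more than 20 mm (distance of label_roll from where it was at the start of the episode above 0.02 m).
It also fails if it takes over 48 s, if anything falls off the work surface, if the arm or the gripper's body presses on something with over 40 N, if the wrist force passes 120 N, or if a joint passes its speed limit or range.

### The arm

A 7-joint arm with a two-finger parallel gripper is mounted at the origin on a cart in front of the work surface, level with it; the furniture and walls round the work are solid. World frame = base frame: x ahead of the robot, y to its left, z up, the work surface at z = 0. Lengths are in m, angles in rad, forces in N, time in s.
With the tool pointing down it reaches from about 0.4 to 0.875 m from the base axis. Payload 19.3 kg.
Tool frame: the origin (TCP) lies between the finger pads, 19 mm behind the fingertips; this is the grasp point; z points along the fingers, y is the line along which they close (so a half turn about z gives the same grasp; the last joint's range is limited). The gripper opens to 85 mm and grips with 20 to 120 N. Pads are 22 mm wide; open, the fingers measure 114 mm over their backs; the gripper's body (76 mm by 85 mm) begins 54 mm behind the grasp point. The pads swing forward as they close: fully open they stand 13 mm farther back than shut.
Start: joints at [-1.318, 0.521, -0.036, 1.599, 0.021, 1.021, -0.113], TCP at [0.198, 0.593, 0.25] pointing down, gripper open.
Joint ranges: [-2.91, 2.91], [-0.3, 2.13], [-1.5, 1.42], [0.17, 2.43], [-1.26, 4.41], [0.16, 1.93], [-2.52, 2.52]. Speed limits (rad/s): [1.89, 1.89, 2.39, 2.39, 3.01, 3.01, 3.01].

### API

Orientations are given as [roll, pitch, yaw] about the fixed x, y, z axes, in that order (R = Rz(yaw) Ry(pitch) Rx(roll)).
In Python, from workcell import bot gives the robot as it stands.
- The arm moves only by the shell command python3 -m crank 'ROWS' [FORCE]. ROWS is a JSON object of lists of equal length, an entry for each row: "travel": the shift along the world's x, y, z in cm, a list of three; "turn": the turn, a rotation vector about the world's x, y, z in degrees, a list of three; "gripper": the closure, from 0 (fully open) to 1 (shut). A call has exactly 5 rows; each row is the pose to reach, as a shift and turn from the pose commanded when the call began; what a row does not reach only later rows make up. A row lasts 1/10 s, in which the tool goes at most 50 mm and 8.59 degrees, less where a joint would pass 70% of its speed; a pose out of reach is approached as far as the arm can. A call with a gripper value outside its range is refused whole. The fingers move at their own pace and stop on an object; FORCE is the grip in N (left out, the last holds). Time passes only in rows, so rows that repeat a pose let the fingers close, or fill a call up. It gives the time, the measured TCP pose, the force, the opening and the grip force at its end, in the units of the state.
- bot.observe(): the state, without advancing time (a new reading comes with each control period).
- bot.grab_frame(name): name is "scene" or "top" or "wrist"; returns a dict with "pixels" (400x640x3 uint8, red, green, blue), "fx", "fy", "cx", "cy" (pixels), "extrinsics" (4x4, takes a point from world to camera coordinates). Camera axes: x right, y down, z forward; pixel columns grow to the right and rows downward; lengths in m; the calibration is good to about 2 mm. A picture is of the moment at which its call begins. There is no depth.
- bot.job_done(): hands the job in; it is judged then, once.
The state is a dict: "clock": time; "qpos": joint angles; "qd": joint speeds; "joint_efforts": joint torques, N m; "position": TCP position; "tool_rot": TCP orientation; "force": force on the tool from outside, world axes, zero at the start; "moment": the same for the moment, N m; "grip_width": finger opening in m; "finger_force": force on a finger pad.
Only numpy, scipy, OpenCV 4.12 (cv2) and the standard library are available. Lean on these libraries where they do the work, as an engineer would, in place of code of your own. Each camera call takes 0.05 s, during which the arm holds its last target. There are 200 camera calls.

## Working session

There is one attempt and no reset: what is moved stays moved. The work goes in short steps, Python scripts to look and compute and a shell command to move; the robot and the scene stay as the last step left them, time stands still between calls to the robot, and variables do not carry over. Pictures are saved under pics/ and viewed, at most 10 in all, crops included, and the job is handed in when it is done.

```bash
mkdir -p pics; ls; cat > h.py <<'E'
import numpy as np, cv2
from workcell import bot
def grab(n,save=None):
    f=bot.grab_frame(n)
    im=cv2.cvtColor(np.asarray(f["pixels"]),cv2.COLOR_RGB2BGR)
    if save: cv2.imwrite("pics/"+save,im)
    K=np.array([[f["fx"],0,f["cx"]],[0,f["fy"],f["cy"]],[0,0,1]]);T=np.array(f["extrinsics"])
    return im,K,T
def ray(K,T,u,v):
    R=T[:3,:3];c=-R.T@T[:3,3];d=R.T@np.linalg.inv(K)@np.array([u,v,1.]);return c,d/np.linalg.norm(d)
def plane(K,T,u,v,z):
    c,d=ray(K,T,u,v);return c+d*(z-c[2])/d[2]
def proj(K,T,p):
    q=K@(T[:3,:3]@np.array(p)+T[:3,3]);return q[:2]/q[2]
def tri(obs):
    A=np.zeros((3,3));b=np.zeros(3)
    for K,T,u,v in obs:
        c,d=ray(K,T,u,v);P=np.eye(3)-np.outer(d,d);A+=P;b+=P@c
    return np.linalg.solve(A,b)
E
python3 - <<'E'
from h import *
for n in("scene","top"):
    im,K,T=grab(n,n+"0.png");print(n,K[0,0],K[0,2],K[1,2],T.round(3).tolist())
print(bot.observe())
E
```

```text
pics
scene 500.3980021263143 313.27206189590265 202.94368957434412 [[0.56, -0.829, 0.013, -0.245], [-0.497, -0.348, -0.795, 0.318], [0.663, 0.438, -0.607, 1.225], [0.0, 0.0, 0.0, 1.0]]
top 373.637013359482 322.9312307217436 203.85958596632625 [[-0.005, -1.0, 0.001, 0.038], [-0.993, 0.005, -0.115, 0.482], [0.115, -0.002, -0.993, 1.04], [0.0, 0.0, 0.0, 1.0]]
{'clock': 0.1, 'qpos': array([-1.31817077,  0.52195648, -0.03631955,  1.59993383,  0.02119342,
        1.02107971, -0.11277928]), 'qd': array([ 0.00061653,  0.00022287,  0.00205187, -0.0021812 , -0.0008437 ,
       -0.00082166,  0.0009823 ]), 'joint_efforts': array([ 3.97598851e-03, -9.28487849e+01,  1.98401012e+00, -3.70535660e+01,
        1.81253121e-02,  5.26612188e-03, -2.52143650e-05]), 'position': array([0.19822633, 0.59244732, 0.24948821]), 'tool_rot': array([-3.14060221e+00,  6.64723360e-05,  2.81876628e+00]), 'force': array([ 0.10060944, -0.78765847, -0.17824067]), 'moment': array([ 0.00776379, -0.04630107,  0.01231844]), 'finger_force': 0.0, 'grip_width': 0.08549882581790143}
```

View pics/top0.png

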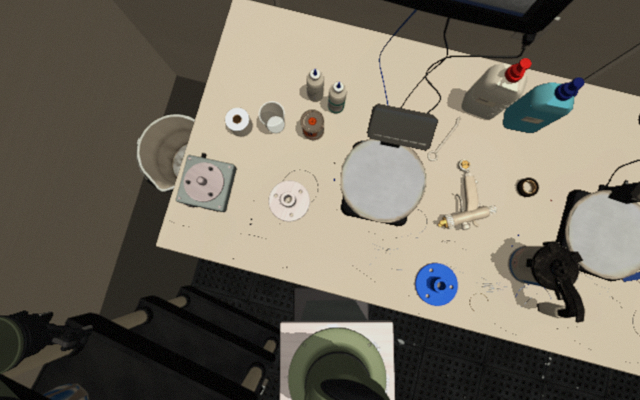

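View pics/scene0.png

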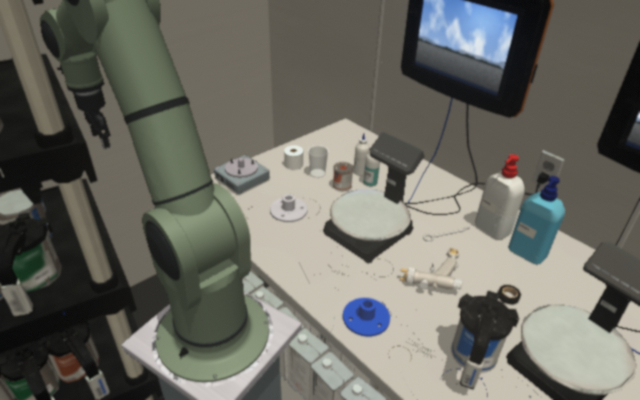

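The top view shows two collared discs: the bare aluminium one at (289,200) and the blue one at (436,285). The aluminium disc fits the description and the blue one is the look-alike. The spinner is at (205,182), the roll at (237,121), the cup at (271,118) and the tin at (312,123). I'll confirm with an enlarged crop of each view.

```bash
python3 - <<'E'
from h import *
t=cv2.imread("pics/top0.png")[145:225,165:325];s=cv2.imread("pics/scene0.png")[145:225,205:365]
cv2.imwrite("pics/c0.png",np.vstack([cv2.resize(i,(600,300),interpolation=cv2.INTER_CUBIC) for i in(t,s)]))
_,K,T=grab("top")
for n,u,v,z in(("plate",289,200,.01),("collar",289,199,.052),("spin",204,182,.065),("roll",237,121,.062),("cup",271,118,.095),("tin",312,123,.079)):print(n,plane(K,T,u,v,z).round(3))
E
```

```text
plate [0.496 0.134 0.01 ]
collar [0.494 0.13  0.052]
spin [0.541 0.365 0.065]
roll [0.716 0.278 0.062]
cup [0.713 0.177 0.095]
tin [0.704 0.065 0.079]
```

View pics/c0.png

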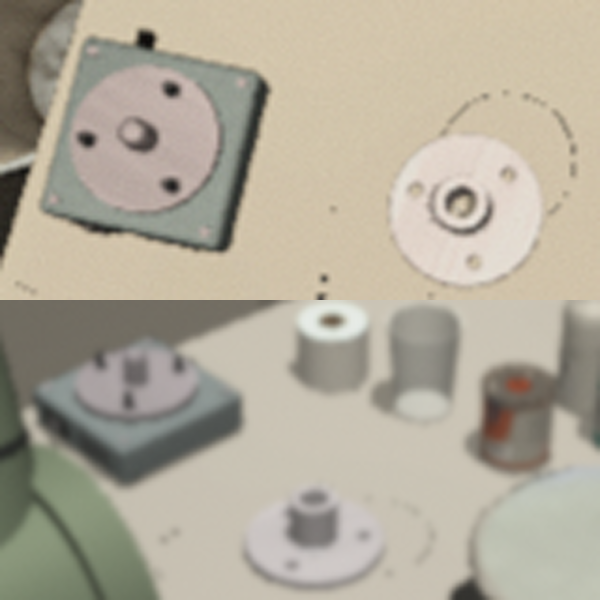

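The crop shows the aluminium plate, collar up, at top-view (289,200), with holes at crop (508,174), (416,189) and (473,262). The spinner's studs are at crop (87,139), (172,90) and (172,186). Next I'll triangulate.

```bash
python3 - <<'E'
from h import *
im,K,T=grab("top");_,Ks,Ts=grab("scene")
c=lambda x,y:(165+x/3.75-.4,145+y/3.75-.4); s=lambda x,y:(205+x/3.75-.4,145+(y-300)/3.75-.4)
print("collar top",tri([(K,T,*c(462,204)),(Ks,Ts,*s(314,498))]).round(4))
print("spigot top",tri([(K,T,*c(131,131)),(Ks,Ts,*s(134,360))]).round(4))
def show(n,pts,z):
    P=np.array([plane(K,T,*c(*p),z)for p in pts]);m=P.mean(0);d=P-m
    print(n,m.round(4),np.hypot(d[:,0],d[:,1]).round(4),np.degrees(np.arctan2(d[:,1],d[:,0])).round(1))
show("holes",[(508,174),(416,189),(473,262)],.008)
show("studs",[(87,139),(172,90),(172,186)],.066)
show("bolts base",[(92,49),(240,82),(205,231),(54,200)],.045)
print(bot.observe()["clock"])
E
```

```text
collar top [0.4935 0.1335 0.0545]
spigot top [0.5458 0.3742 0.0759]
holes [0.4962 0.135  0.008 ] [0.0423 0.0416 0.0424] [ -50.9   68.5 -172. ]
studs [0.5421 0.3681 0.066 ] [0.0418 0.0413 0.042 ] [  90.6  -28.7 -148.4]
bolts base [0.5445 0.3717 0.045 ] [0.0833 0.0815 0.0826 0.0825] [  32.4  -57.1 -147.   123.3]
0.25
```

The measurements agree: radii are 42 mm, collar top about 52 mm, spigot top about 80 mm, and the bolt pitch is right. The required turn is about +23° about z. Now I'll move over the plate.

```bash
Z='"turn":[[0,0,0],[0,0,0],[0,0,0],[0,0,0],[0,0,0]],"gripper":[0,0,0,0,0]'
python3 -m crank '{"travel":[[2.6,-4,0],[5.2,-8,0],[7.8,-12,0],[10.4,-16,0],[13,-20,0]],"turn":[[0,0,0],[0,0,0],[0,0,0],[0,0,0],[0,0,0]],"gripper":[0,0,0,0,0]}'
python3 -m crank '{"travel":[[2.6,-4,0],[5.2,-8,0],[7.8,-12,0],[10.4,-16,0],[13,-20,0]],"turn":[[0,0,0],[0,0,0],[0,0,0],[0,0,0],[0,0,0]],"gripper":[0,0,0,0,0]}'
python3 -m crank '{"travel":[[2.4,-3.7,0],[3.8,-5.7,0],[3.8,-5.7,0],[3.8,-5.7,0],[3.8,-5.7,0]],"turn":[[0,0,0],[0,0,0],[0,0,0],[0,0,0],[0,0,0]],"gripper":[0,0,0,0,0]}'
python3 - <<'E'
from h import *
grab("wrist","w1.png");o=bot.observe();print(o["clock"],o["position"],o["tool_rot"],o["qpos"])
E
```

```text
clock: 0.75
position: [0.329, 0.3909, 0.2501]
tool_rot: [3.141, 0.0, 2.819]
force: [0.4, -0.4, 0.7]
grip_width: 0.0856
finger_force: 0.0
clock: 1.25
position: [0.459, 0.1909, 0.2502]
tool_rot: [3.141, 0.0, 2.819]
force: [1.2, 0.7, 0.1]
grip_width: 0.0854
finger_force: 0.0
clock: 1.75
position: [0.4958, 0.1367, 0.2499]
tool_rot: [3.141, -0.0, 2.82]
force: [-0.1, -0.5, 0.1]
grip_width: 0.0852
finger_force: 0.0
1.8 [0.49577247 0.13679043 0.25000278] [ 3.14138369e+00 -2.61762729e-04  2.82041157e+00] [-0.47691189  0.3479478   0.11877265  1.89384824 -0.05190505  0.90278226
  0.91659148]
```

View pics/w1.png

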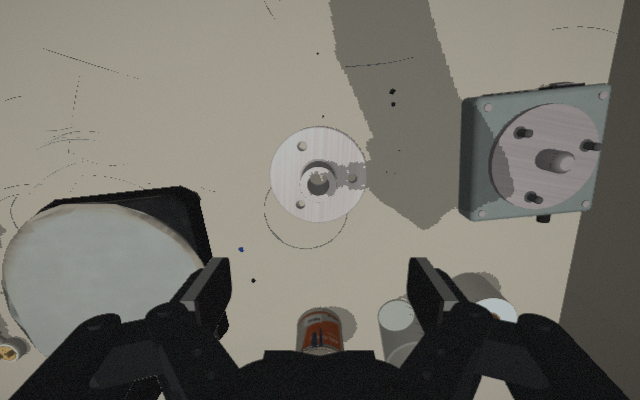

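The wrist view shows the plate at (319,174), with holes near (302,146), (352,179) and (300,204). The spinner is at right with its spigot top near (563,162). One enlarged crop will give finer pixels.

```bash
python3 - <<'E'
from h import *
w=cv2.imread("pics/w1.png")
a=w[115:235,262:376];b=w[75:225,455:615]
r=lambda i:cv2.resize(i,None,fx=3.5,fy=3.5,interpolation=cv2.INTER_CUBIC)
a,b=r(a),r(b[:150]);h=max(a.shape[0],b.shape[0]);a=cv2.copyMakeBorder(a,0,h-a.shape[0],0,0,0)
b=b[:,:400] if 0 else b
o=np.hstack([a,b]);cv2.imwrite("pics/c1.png",cv2.resize(o,None,fx=.8,fy=.8));print(o.shape,a.shape)
E
```

```text
(525, 959, 3) (525, 399, 3)
```

View pics/c1.png

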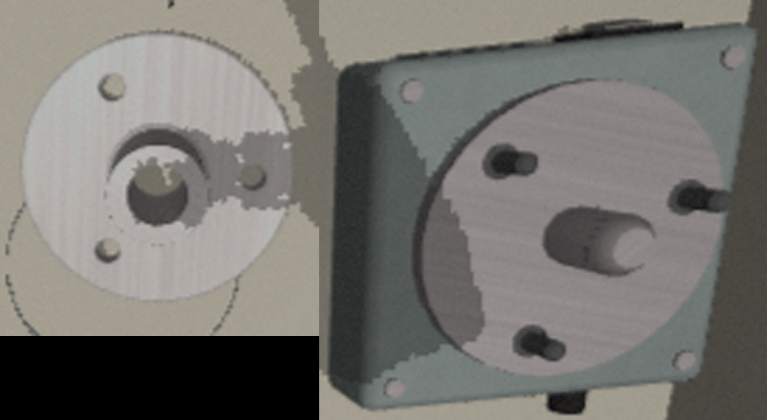

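```bash
python3 - <<'E'
from h import *
im,K,T=grab("wrist");_,Kt,Tt=grab("top")
L=lambda x,y:(262+x/2.8-.4,115+y/2.8-.4); Rr=lambda x,y:(455+(x-319.2)/2.8-.4,75+y/2.8-.4)
c=lambda x,y:(165+x/3.75-.4,145+y/3.75-.4)
print("collar",plane(K,T,*L(157,195),.052).round(4),tri([(K,T,*L(157,195)),(Kt,Tt,*c(462,204))]).round(4))
print("spigot",plane(K,T,*Rr(634,250),.085).round(4),tri([(K,T,*Rr(634,250)),(Kt,Tt,*c(131,131))]).round(4))
def show(n,pts,z):
    P=np.array([plane(K,T,*p,z)for p in pts]);m=P.mean(0);d=P-m
    print(n,m.round(4),np.hypot(d[:,0],d[:,1]).round(4),np.degrees(np.arctan2(d[:,1],d[:,0])).round(1)%120)
show("holes",[L(112,87),L(254,177),L(108,250)],.01)
show("studs",[Rr(527,162),Rr(719,202),Rr(555,349)],.071)
show("studbase",[Rr(497,162),Rr(688,195),Rr(525,340)],.055)
show("bolts",[Rr(413,91),Rr(735,56),Rr(685,361),Rr(395,388)],.045)
print(tri([(K,T,*L(254,177)),(Kt,Tt,*c(473,262))]))
E
```

```text
collar [0.4964 0.1357 0.052 ] [0.4956 0.1348 0.049 ]
spigot [0.5457 0.3722 0.085 ] [0.5439 0.3699 0.0885]
holes [0.4963 0.136  0.01  ] [0.042  0.0421 0.0419] [69.4 69.1 69. ]
studs [0.544  0.3711 0.071 ] [0.0418 0.0413 0.0414] [90.9 90.6 91.3]
studbase [0.5445 0.3716 0.055 ] [0.042  0.0434 0.0421] [92.3 91.3 90.1]
bolts [0.5455 0.373  0.045 ] [0.0823 0.0827 0.0826 0.0825] [92.4  2.6 32.2 62.4]
[0.43988951 0.13575671 0.27394537]
```

Both views agree: plate at (0.496,0.136), holes at 69.2°, spindle at (0.545,0.372), studs at 90.9°. I'll descend and grip.

```bash

python3 -m crank '{"travel":[[0.05,-0.1,-4],[0.05,-0.1,-8],[0.05,-0.1,-12],[0.05,-0.1,-15],[0.05,-0.1,-17]],"turn":[[0,0,0],[0,0,0],[0,0,0],[0,0,0],[0,0,0]],"gripper":[0,0,0,0,0]}'
python3 -m crank '{"travel":[[0,0,-2],[0,0,-3.5],[0,0,-4],[0,0,-4],[0,0,-4]],"turn":[[0,0,0],[0,0,0],[0,0,0],[0,0,0],[0,0,0]],"gripper":[0,0,0,0,0]}'
python3 -m crank '{"travel":[[0,0,0],[0,0,0],[0,0,0],[0,0,0],[0,0,0]],"turn":[[0,0,0],[0,0,0],[0,0,0],[0,0,0],[0,0,0]],"gripper":[0.3,0.6,1,1,1]}' 50
python3 -m crank '{"travel":[[0,0,0],[0,0,0],[0,0,0],[0,0,0],[0,0,0]],"turn":[[0,0,0],[0,0,0],[0,0,0],[0,0,0],[0,0,0]],"gripper":[1,1,1,1,1]}' 50
```

```text
clock: 2.4
position: [0.4958, 0.1351, 0.0779]
tool_rot: [-3.14, -0.002, 2.82]
force: [0.9, 0.5, -0.2]
grip_width: 0.0854
finger_force: 0.0
clock: 2.9
position: [0.497, 0.135, 0.0406]
tool_rot: [3.141, 0.001, 2.819]
force: [0.6, 0.1, -0.2]
grip_width: 0.0854
finger_force: 0.0
clock: 3.4
position: [0.497, 0.1349, 0.0406]
tool_rot: [3.141, 0.0, 2.818]
force: [-1.8, 0.2, 10.8]
grip_width: 0.0381
finger_force: 49.4
clock: 3.9
position: [0.497, 0.1349, 0.0406]
tool_rot: [3.141, 0.001, 2.818]
force: [-2.8, -0.0, 11.2]
grip_width: 0.038
finger_force: 49.4
```

Gripped. Now lift straight up 12 cm.

```bash

python3 -m crank '{"travel":[[0,0,0.5],[0,0,1.5],[0,0,3],[0,0,5],[0,0,7]],"turn":[[0,0,0],[0,0,0],[0,0,0],[0,0,0],[0,0,0]],"gripper":[1,1,1,1,1]}' 50
python3 -m crank '{"travel":[[0,0,2],[0,0,4],[0,0,5],[0,0,5],[0,0,5]],"turn":[[0,0,0],[0,0,0],[0,0,0],[0,0,0],[0,0,0]],"gripper":[1,1,1,1,1]}' 50
python3 - <<'E'
from h import *
grab("wrist","w2.png");grab("scene","s2.png");o=bot.observe();print(o["clock"],o["position"],o["force"],o["moment"])
E
```

```text
clock: 4.4
position: [0.4965, 0.1345, 0.1111]
tool_rot: [-3.141, -0.0, 2.819]
force: [0.8, 0.8, -5.6]
grip_width: 0.0385
finger_force: 51.7
clock: 4.9
position: [0.4965, 0.1346, 0.1596]
tool_rot: [-3.141, -0.0, 2.819]
force: [0.1, 0.8, -5.7]
grip_width: 0.038
finger_force: 51.9
5.0 [0.49626111 0.13453564 0.15909308] [-0.87318289  0.43607631 -4.65130061] [ 0.00647035 -0.01280615  0.02356643]
```

View pics/w2.png

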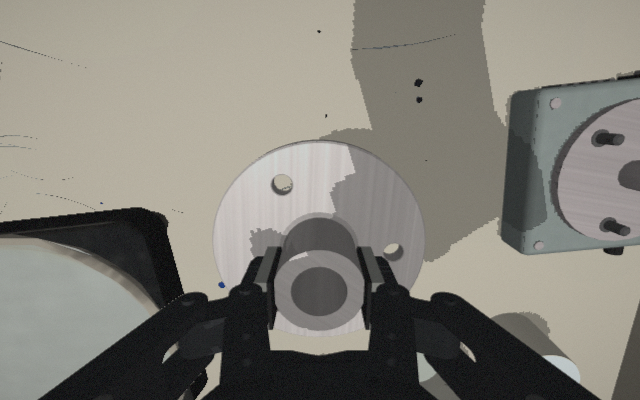

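The plate is held. The visible holes are at (282,184) and (393,250), and the collar top is at (319,290). Now I'll work out the in-grip height, centre and angle.

```bash
python3 - <<'E'
from h import *
im,K,T=grab("wrist");p=bot.observe()["position"]
g=cv2.cvtColor(im,cv2.COLOR_BGR2GRAY)
# refine hole rim centres: bright/dark blob in small window differing from the local median
def ref(u,v,r=14):
    w=g[v-r:v+r+1,u-r:u+r+1].astype(float);m=(abs(cv2.GaussianBlur(w,(3,3),0)-np.median(w))>12).astype(np.uint8)
    n,l,s,c=cv2.connectedComponentsWithStats(m);i=1+np.argmax(s[1:,4]);x,y,ww,h,a=s[i];return u-r+x+(ww-1)/2,v-r+y+(h-1)/2,ww,h
a,b=ref(282,184),ref(393,250);print(a,b)
for pa,pb in(((282,184),(393,250)),(a[:2],b[:2])):
  for dz in(-.034,-.032,-.030,-.028,-.026):
    A,B=[plane(K,T,*q,p[2]+dz)for q in(pa,pb)];d=B-A;n=np.linalg.norm(d);M=(A+B)/2
    C=[M+s*np.array([-d[1],d[0],0])/n*.021 for s in(1,-1)];C=min(C,key=lambda c:np.linalg.norm(c[:2]-p[:2]))
    print(dz,n.round(4),(C-p)[:2].round(4),[np.degrees(np.arctan2(*(q-C)[1::-1])).round(1)%120 for q in(A,B)])
print("collar top off",(plane(K,T,319,290,p[2]+.012)-p).round(4))
q=(.5449,.3715,.055)
print("move cm",((np.array(q)-p)*100).round(2))
E
```

```text
(np.float64(281.0), np.float64(184.5), np.int32(23), np.int32(22)) (np.float64(391.0), np.float64(253.5), np.int32(25), np.int32(22))
-0.034 0.0734 [0.0001 0.0008] [np.float64(69.9), np.float64(69.4)]
-0.032 0.0724 [-0.0006  0.0009] [np.float64(69.6), np.float64(69.8)]
-0.03 0.0715 [-0.0013  0.001 ] [np.float64(69.19999999999999), np.float64(70.1)]
-0.028 0.0706 [-0.002   0.0011] [np.float64(68.9), np.float64(70.4)]
-0.026 0.0697 [-0.0027  0.0012] [np.float64(68.6), np.float64(70.7)]
-0.034 0.074 [ 0.0006 -0.0006] [np.float64(68.6), np.float64(67.8)]
-0.032 0.0731 [-0.0001 -0.0005] [np.float64(68.30000000000001), np.float64(68.1)]
-0.03 0.0722 [-0.0008 -0.0004] [np.float64(68.0), np.float64(68.4)]
-0.028 0.0712 [-0.0015 -0.0003] [np.float64(67.69999999999999), np.float64(68.7)]
-0.026 0.0703 [-0.0023 -0.0002] [np.float64(67.30000000000001), np.float64(69.1)]
collar top off [-0.0016  0.0012  0.012 ]
move cm [  4.86  23.69 -10.41]
```

Centred within about 1 mm, underside at TCP − 41 mm, hole angle about 69°. I'll move over the spindle, turning +22°.

```bash

python3 -m crank '{"travel":[[0.6,2.5,0],[1.4,6.5,0],[2.2,10.5,0],[3,14.5,0],[3.8,18.5,0]],"turn":[[0,0,3],[0,0,8],[0,0,13],[0,0,18],[0,0,22]],"gripper":[1,1,1,1,1]}' 50
python3 -m crank '{"travel":[[0.7,3.6,0],[1.06,5.2,0],[1.06,5.2,0],[1.06,5.2,0],[1.06,5.2,0]],"turn":[[0,0,0],[0,0,0],[0,0,0],[0,0,0],[0,0,0]],"gripper":[1,1,1,1,1]}' 50
python3 - <<'E'
from h import *
grab("wrist","w3.png");grab("top","t3.png");o=bot.observe();print(o["clock"],o["position"],o["tool_rot"],o["force"],o["qpos"])
t=cv2.imread("pics/t3.png")[130:230,150:270];w=cv2.imread("pics/w3.png")
cv2.imwrite("pics/c3.png",np.vstack([cv2.resize(t,(480,400)) if 0 else cv2.resize(w,(480,300)),cv2.resize(t,(480,300)) if 0 else cv2.resize(t[10:85],(480,300))]))
E
```

```text
clock: 5.55
position: [0.5346, 0.3211, 0.1591]
tool_rot: [-3.141, -0.001, -3.077]
force: [0.3, 0.5, -5.3]
grip_width: 0.038
finger_force: 51.9
clock: 6.05
position: [0.5454, 0.3704, 0.1595]
tool_rot: [-3.14, -0.001, -3.082]
force: [0.1, -0.9, -4.7]
grip_width: 0.0379
finger_force: 52.1
6.15 [0.54556335 0.37067008 0.15997412] [-3.14116635e+00 -1.21910590e-04 -3.08159661e+00] [-0.53217784  0.19459659 -4.00828564] [-0.68875636  0.67357266  0.00319104  1.5794392  -0.00221094  0.88893311
  0.94592422]
```

View pics/w3.png

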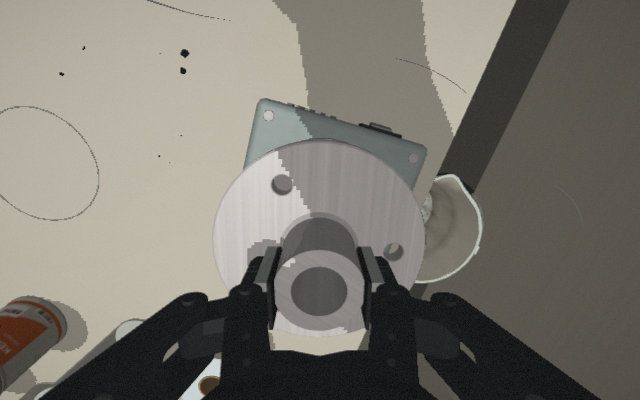

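Now over the spindle with the holes still at (282,184) and (393,250). Base bolts are visible at (269,116) and (413,158). I'll use those bolts to re-check the spindle centre from here.

```bash
python3 - <<'E'
from h import *
im,K,T=grab("wrist");p=bot.observe()["position"]
A,B=[plane(K,T,*q,.045)for q in((268.6,115.6),(413,158))]
d=B-A;n=np.linalg.norm(d);M=(A+B)/2
for s in(1,-1):print("ctr",n.round(4),(M+s*np.array([-d[1],d[0],0])/2)[:2].round(4))
for q in((282,184),(394,252)):
    P=plane(K,T,*q,p[2]-.031);print(P.round(4))
C=p+0
A,B=[plane(K,T,*q,p[2]-.031)for q in((282,184),(394,252))];d=B-A;M=(A+B)/2
C=min([M+s*np.array([-d[1],d[0],0])/np.linalg.norm(d)*.021 for s in(1,-1)],key=lambda c:np.linalg.norm(c-p))
print("plate ctr",C.round(4),p.round(4),[np.degrees(np.arctan2(*(q-C)[1::-1])).round(1)%120 for q in(A,B)])
E
```

```text
ctr 0.1171 [0.4318 0.3983]
ctr 0.1171 [0.5461 0.373 ]
[0.5089 0.3493 0.129 ]
[0.5444 0.4133 0.129 ]
plate ctr [0.545  0.3712 0.129 ] [0.5456 0.3709 0.16  ] [np.float64(91.19999999999999), np.float64(90.9)]
```

```bash

python3 -m crank '{"travel":[[0.05,0.1,-1],[0.05,0.1,-2],[0.05,0.1,-2.7],[0.05,0.1,-3],[0.05,0.1,-3]],"turn":[[0,0,0],[0,0,0],[0,0,0],[0,0,0],[0,0,0]],"gripper":[1,1,1,1,1]}' 50
python3 -m crank '{"travel":[[0,0,-0.25],[0,0,-0.5],[0,0,-0.75],[0,0,-1],[0,0,-1]],"turn":[[0,0,0],[0,0,0],[0,0,0],[0,0,0],[0,0,0]],"gripper":[1,1,1,1,1]}' 50
```

```text
clock: 6.7
position: [0.5456, 0.3725, 0.1292]
tool_rot: [-3.141, -0.001, -3.08]
force: [-0.5, 0.6, -4.9]
grip_width: 0.0383
finger_force: 52.1
clock: 7.2
position: [0.5457, 0.3726, 0.1196]
tool_rot: [-3.141, -0.0, -3.08]
force: [-0.2, 1.4, -4.8]
grip_width: 0.0381
finger_force: 52.1
```

No contact force yet. I'll continue in small steps towards stud-top height.

```bash

python3 -m crank '{"travel":[[0,0,-0.1],[0,0,-0.2],[0,0,-0.3],[0,0,-0.4],[0,0,-0.5]],"turn":[[0,0,0],[0,0,0],[0,0,0],[0,0,0],[0,0,0]],"gripper":[1,1,1,1,1]}' 50
python3 -m crank '{"travel":[[0,0,-0.1],[0,0,-0.2],[0,0,-0.3],[0,0,-0.4],[0,0,-0.5]],"turn":[[0,0,0],[0,0,0],[0,0,0],[0,0,0],[0,0,0]],"gripper":[1,1,1,1,1]}' 50
python3 -c "
from h import *
o=bot.observe();print(o['clock'],o['position'],o['force'],o['moment'])"
```

```text
clock: 7.7
position: [0.5459, 0.3727, 0.1149]
tool_rot: [-3.142, -0.0, -3.08]
force: [0.6, -0.5, -5.8]
grip_width: 0.0384
finger_force: 52.1
clock: 8.2
position: [0.5459, 0.3727, 0.1099]
tool_rot: [3.142, 0.0, -3.081]
force: [-0.4, 0.6, -5.5]
grip_width: 0.0382
finger_force: 52.1
8.2 [0.54590569 0.37271875 0.10993255] [-0.36814296  0.59767711 -5.45287684] [ 0.00184118 -0.07100612 -0.0379038 ]
```

```bash

python3 -m crank '{"travel":[[0,0,-0.1],[0,0,-0.2],[0,0,-0.3],[0,0,-0.3],[0,0,-0.3]],"turn":[[0,0,0],[0,0,0],[0,0,0],[0,0,0],[0,0,0]],"gripper":[1,1,1,1,1]}' 50
python3 -c "
from h import *
o=bot.observe();print(o['clock'],o['position'],o['force'],o['moment'])"
```

```text
clock: 8.7
position: [0.5459, 0.3727, 0.107]
tool_rot: [-3.142, -0.0, -3.081]
force: [-0.2, -0.2, -4.8]
grip_width: 0.038
finger_force: 52.1
8.7 [0.54589795 0.37267415 0.10699615] [-0.18888518 -0.15636064 -4.77977552] [ 0.05133267 -0.02148353  0.01973637]
```

The underside is about 5 mm below the stud ends with no resistance, so the holes are aligned. Continue down.

```bash

python3 -m crank '{"travel":[[0,0,-0.1],[0,0,-0.2],[0,0,-0.3],[0,0,-0.4],[0,0,-0.5]],"turn":[[0,0,0],[0,0,0],[0,0,0],[0,0,0],[0,0,0]],"gripper":[1,1,1,1,1]}' 50
python3 -m crank '{"travel":[[0,0,-0.1],[0,0,-0.2],[0,0,-0.3],[0,0,-0.35],[0,0,-0.35]],"turn":[[0,0,0],[0,0,0],[0,0,0],[0,0,0],[0,0,0]],"gripper":[1,1,1,1,1]}' 50
python3 -c "
from h import *
o=bot.observe();print(o['clock'],o['position'],o['force'],o['moment'])"
```

```text
clock: 9.2
position: [0.5459, 0.3727, 0.1019]
tool_rot: [-3.142, -0.0, -3.08]
force: [-0.3, -0.0, -4.6]
grip_width: 0.0382
finger_force: 52.1
clock: 9.7
position: [0.5458, 0.3727, 0.0984]
tool_rot: [-3.142, -0.0, -3.08]
force: [0.5, 0.3, -5.9]
grip_width: 0.0379
finger_force: 52.1
9.7 [0.54583458 0.37271433 0.09840464] [ 0.49636227  0.26258343 -5.85570101] [ 0.01807039 -0.02328616  0.00468371]
```

Now small steps until the force shows seating.

```bash

python3 -m crank '{"travel":[[0,0,-0.05],[0,0,-0.1],[0,0,-0.15],[0,0,-0.2],[0,0,-0.2]],"turn":[[0,0,0],[0,0,0],[0,0,0],[0,0,0],[0,0,0]],"gripper":[1,1,1,1,1]}' 50
python3 -m crank '{"travel":[[0,0,-0.05],[0,0,-0.05],[0,0,-0.1],[0,0,-0.1],[0,0,-0.1]],"turn":[[0,0,0],[0,0,0],[0,0,0],[0,0,0],[0,0,0]],"gripper":[1,1,1,1,1]}' 50
```

```text
clock: 10.2
position: [0.5458, 0.3727, 0.0964]
tool_rot: [-3.142, -0.0, -3.08]
force: [-0.6, 0.2, -5.1]
grip_width: 0.0382
finger_force: 52.1
clock: 10.7
position: [0.5459, 0.3727, 0.0956]
tool_rot: [3.142, 0.0, -3.08]
force: [1.1, -0.1, -3.2]
grip_width: 0.0385
finger_force: 52.3
```

```bash

python3 -m crank '{"travel":[[0,0,-0.03],[0,0,-0.06],[0,0,-0.06],[0,0,-0.06],[0,0,-0.06]],"turn":[[0,0,0],[0,0,0],[0,0,0],[0,0,0],[0,0,0]],"gripper":[1,1,1,1,1]}' 50
python3 -m crank '{"travel":[[0,0,-0.03],[0,0,-0.06],[0,0,-0.06],[0,0,-0.06],[0,0,-0.06]],"turn":[[0,0,0],[0,0,0],[0,0,0],[0,0,0],[0,0,0]],"gripper":[1,1,1,1,1]}' 50
```

```text
clock: 11.2
position: [0.5459, 0.3727, 0.095]
tool_rot: [-3.142, 0.0, -3.081]
force: [-2.3, -0.8, 1.1]
grip_width: 0.0386
finger_force: 52.7
clock: 11.7
position: [0.5459, 0.3727, 0.0945]
tool_rot: [3.142, 0.0, -3.08]
force: [-3.1, -3.2, 4.8]
grip_width: 0.0383
finger_force: 53.2
```

The contact is stiff at about 10 N/mm and starts at the expected height (underside near 0.055), so the plate is home. Release gently, then retreat.

```bash

python3 -m crank '{"travel":[[0,0,0],[0,0,0],[0,0,0],[0,0,0],[0,0,0]],"turn":[[0,0,0],[0,0,0],[0,0,0],[0,0,0],[0,0,0]],"gripper":[1,1,0.3,0.2,0]}' 20
python3 -m crank '{"travel":[[0,0,0],[0,0,0],[0,0,0],[0,0,0],[0,0,0]],"turn":[[0,0,0],[0,0,0],[0,0,0],[0,0,0],[0,0,0]],"gripper":[0,0,0,0,0]}'
python3 -m crank '{"travel":[[0,0,1],[0,0,2.5],[0,0,5],[0,0,8],[0,0,10]],"turn":[[0,0,0],[0,0,0],[0,0,0],[0,0,0],[0,0,0]],"gripper":[0,0,0,0,0]}'
python3 -m crank '{"travel":[[0,0,3],[0,0,6],[0,0,6],[0,0,6],[0,0,6]],"turn":[[0,0,0],[0,0,0],[0,0,0],[0,0,0],[0,0,0]],"gripper":[0,0,0,0,0]}'
python3 - <<'E'
from h import *
w,K,T=grab("wrist","w4.png");s,_,_=grab("scene","s4.png")
cv2.imwrite("pics/c4.png",np.vstack([cv2.resize(w[60:260,180:460],(420,300)),cv2.resize(s[135:205,200:298],(420,300),interpolation=cv2.INTER_CUBIC)]))
E
```

```text
clock: 12.2
position: [0.546, 0.3728, 0.0942]
tool_rot: [3.141, 0.0, -3.08]
force: [0.1, 0.1, 0.3]
grip_width: 0.0794
finger_force: 0.0
clock: 12.7
position: [0.5459, 0.3727, 0.0943]
tool_rot: [-3.142, -0.0, -3.08]
force: [-0.8, 0.3, 0.7]
grip_width: 0.0852
finger_force: 0.0
clock: 13.2
position: [0.5465, 0.373, 0.1979]
tool_rot: [3.14, 0.002, -3.081]
force: [0.6, 0.7, 0.4]
grip_width: 0.0853
finger_force: 0.0
clock: 13.7
position: [0.5456, 0.3726, 0.2542]
tool_rot: [-3.141, -0.0, -3.08]
force: [0.6, 0.2, -0.6]
grip_width: 0.0856
finger_force: 0.0
```

View pics/c4.png

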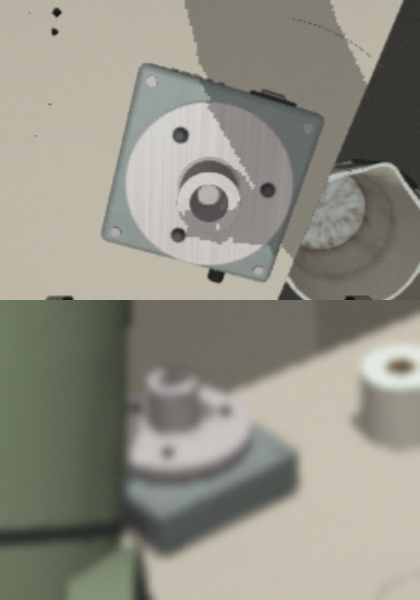

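The crops show the plate flat on the flange, with studs filling all three holes at crop (181,135), (268,190) and (178,235). The spigot is inside the bore at (208,197), and the roll is still standing. Handing in.

```bash
python3 -c "
from h import *
print(bot.job_done())"
```

```text
the job is handed in; nothing more can be done
None
```

The drive plate is back on the spinner, flat on the flange over all three studs and released, and the job was handed in at about 14 s with no verdict returned.

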